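# Refill the reagent tray

### The arm

A 6-joint arm with a two-finger parallel gripper is mounted at the origin on a cart in front of the work surface, level with it; the furniture and walls round the work are solid. World frame = base frame: x ahead of the robot, y to its left, z up, the work surface at z = 0. Lengths are in mm, angles in rad, forces in N, time in s.
With the tool pointing down it reaches from about 300 to 775 mm from the base axis. Payload 14.6 kg.
Tool frame: the origin (TCP) lies on the centre line of the jaws, within the pads' length; the fingertips stand 19 mm ahead of it and the grasp point (between the pads) is the TCP (bot.tip_reach is the distance from the TCP to the fingertips, in mm); z points along the fingers, y is the line along which they close (so a half turn about z gives the same grasp; the last joint's range is limited). The gripper opens to 85 mm and grips with 20 to 120 N. Pads are 22 mm wide; open, the fingers measure 114 mm over their backs; the gripper's body (76 mm by 85 mm) begins 54 mm behind the grasp point. The pads swing forward as they close: fully open they stand 13 mm farther back than shut.
Start: joints at [-1.313, 0.3, 1.521, -0, 1.321, -0.067], TCP at [175.508, -521.235, 250.281] pointing down, gripper open.
Joint ranges: [-3.03, 3.03], [-0.79, 2.21], [0.23, 2.52], [-1.04, 4.18], [0, 3.07], [-2.55, 2.55]. Speed limits (rad/s): [2.22, 2.22, 2.57, 3.14, 3.14, 3.14].

### API

Orientations are given as a unit quaternion [w, x, y, z].
In Python, from rig import bot gives the robot as it stands. Calls block until the motion is done:
- bot.move_to(position, orientation): joint-space move of the TCP to a pose.
- bot.servo_line(position, attitude=None, speed=150, until_force=None): straight line of the TCP; attitude=None keeps the orientation; speed is the mean speed in mm/s. With until_force (N) it stops when the force on the tool has changed by that much, and returns True; else False.
- bot.move_joints(angles): joint-space move.
- bot.move_gripper(opening, grip_force=None): finger opening in mm; grip_force is the grip in N (None keeps the last); returns when the fingers have stopped.
- bot.dwell(seconds).
- bot.ik(position, orientation): joint angles nearest the present ones, or None.
- bot.read_state(): the state.
- bot.read_camera(name): name is "scene" or "side" or "wrist"; returns a dict with "image" (400x640x3 uint8, blue, green, red), "depth" (400x640 float32, mm along the optical axis (not along the pixel's ray), 0 where there is no reading), "fovy" (degrees; the focal length in pixels is half the picture's height over the tangent of half this angle, whatever the lens; pixels are square), "cx", "cy" (the principal point, pixels), "eye" and "attitude" of the camera in the world; the wrist camera has in their place "mount" (4x4, takes a point from camera to tool coordinates, whose origin is the TCP and whose axes are the flange's). Camera axes: x right, y down, z forward; pixel columns grow to the right and rows downward; lengths in mm; the calibration is good to about 2 mm. A picture is of the moment at which its call begins: read the wrist's pose just before it.
A pose or a line that the arm cannot do raises bot.MotionError and nothing moves.
- bot.finish_job(): hands the job in; it is judged then, once.
The state is a dict: "clock": time; "joint_positions": joint angles; "qvel": joint speeds; "effort": joint torques, N m; "ee_pos": TCP position; "tool_rot": TCP orientation; "ft_force": force on the tool from outside, world axes, zero at the start; "moment": the same for the moment, N m; "grip_width": finger opening in mm; "grip_force": force on a finger pad.
Only numpy, scipy, OpenCV 4.12 (cv2) and the standard library are available. Lean on these libraries where they do the work, as an engineer would, in place of code of your own. Each camera call takes 0.05 s, during which the arm holds its last target. There are 200 camera calls.

### The job

Pull the tray of the white reagent module out to its stop. Then fill the two gaps in its row of packs with the two loose reagent packs, setting each down upright (not dropped) next to the end pack that has the same lid colour, so that all five stand side by side in one neat, square row. Leave the tray out, do not displace the packs already in it, and leave the jar and the dropper bottle where they are.

Things in the scene. Friction and masses are not known exactly. Their poses are not given: they have to be found in the camera images.
- module: White reagent module, fixed on the desk: housing 200 deep (x) x 256 wide (y) x 88 mm high, open in front, with one sliding tray. Origin: centre of its underside; its -x axis points out of the front, roughly to the robot (front edge 100 mm from the origin), +y to the left as seen from the robot. Its roof covers the row of packs until the tray is out.
- tray (a joint): Tray slide in m: 0 = shut (start), grows as it comes out along the module's -x; 0.150 = at its hard stop. Friction about 2 N, damping 12 N s/m; it stays where left. Tray floor 12 mm above the desk, side walls 28 mm high, 228 mm apart; front panel 246 wide, 12 thick, top 77 mm above the desk.
- handle (a point): Middle of the tray's steel handle bar: 10 mm thick, 100 mm long, level, along the module's y, 58 mm above the desk, 59 mm in front of the front panel (54 mm of free space behind the bar), 65 mm in front of the front edge of the roof, held by a post at either end. Moves with the tray; same axes as the module.
- row (a point): Mid-row point on the tray floor (12 mm above the desk); moves with the tray, axes as the module's. Places along y at -83, -41.5, 0, 41.5, 83 mm, packs' 60 mm length along x, centred on x = 0. Packs stand at -83, 0, 83; the gaps at -41.5 and 41.5 are 49 mm wide. Front panel's inner face 72 mm in front (-x); tray out, the housing's front edge is 72 mm behind (+x).
- row_blue: Loose upright box-shaped pack, 60 long x 34 broad x 60 mm high, white with flat blue lid, about 0.12 kg. Origin: centre of its underside; x along the 60 mm, z up. Stands in the tray at one end of the row (either end), long side along the tray's x.
- row_black: Loose upright box-shaped pack, 60 long x 34 broad x 60 mm high, white with flat black lid, about 0.12 kg. Origin: centre of its underside; x along the 60 mm, z up. Stands in the tray in the middle of the row.
- row_orange: Loose upright box-shaped pack, 60 long x 34 broad x 60 mm high, white with flat orange lid, about 0.12 kg. Origin: centre of its underside; x along the 60 mm, z up. Stands in the tray at the other end of the row from the blue one.
- cradle: Black delivery cradle fixed on the desk, base plate 100 x 70 x 6 mm, origin: centre of its underside, x along its length. Two end walls (12 thick, 44 broad, 66 mm high) stand 2.5 mm off the narrow ends of the pack in it, up to its lid: that pack can be gripped only across its 34 mm, on the open sides (lips 11 mm high), and lifted straight out.
- new_blue: Loose upright box-shaped pack, 60 long x 34 broad x 60 mm high, white with flat blue lid, about 0.12 kg. Origin: centre of its underside; x along the 60 mm, z up. Starts in the cradle on its 6 mm base, long side along the cradle's x. The gaps in the row are too narrow for fingers on its broad sides: set it down (the desk round x 0.46, y 0.10 is always clear) and take it again by its narrow ends.
- new_orange: Loose upright box-shaped pack, 60 long x 34 broad x 60 mm high, white with flat orange lid, about 0.12 kg. Origin: centre of its underside; x along the 60 mm, z up. Starts standing free on the desk.
- jar: Dark jar with white cap, diameter 59, 77 mm high, origin at the centre of its underside. Leave alone.
- dropper: Small white dropper bottle with red cap, diameter 32, 64 mm high, origin at the centre of its underside. Leave alone.
Things that resemble listed ones, but are neither listed nor needed, are in the scene too. What is shaped like the new_blue but green or pink is not meant. Leave any turquoise look-alike of the new_orange alone.

How it is judged (in metres and radians):
On the way:
1. the tray has been pulled out to its stop (value of joint tray above 0.145 m), for 0.2 s.
At the end, for the whole second after the job is handed in: Tray out over 142 mm; all five packs at rest, upright on its floor, within 8 mm of the row's line and 0.14 rad of square; each new pack within 53 mm of the middle pack and of the end pack of its colour; end packs 74 to 92 mm from the middle one, itself within 8 mm of its place (value of joint tray above 0.142 m and x of new_blue in the frame of row between -0.008 and 0.008 m and z of new_blue in the frame of row between -0.004 and 0.004 m and angle between each of new_blue, new_orange, row_blue, row_black, row_orange's own z axis and vertical below 0.06 rad and angle between the x axis of each of new_blue, new_orange, row_blue, row_black, row_orange and the x axis of row, either way round below 0.14 rad and linear speed of each of new_blue, new_orange, row_blue, row_black, row_orange below 0.02 m/s and x of new_orange in the frame of row between -0.008 and 0.008 m and z of new_orange in the frame of row between -0.004 and 0.004 m and x of row_blue in the frame of row between -0.008 and 0.008 m and z of row_blue in the frame of row between -0.004 and 0.004 m and x of row_black in the frame of row between -0.008 and 0.008 m and z of row_black in the frame of row between -0.004 and 0.004 m and x of row_orange in the frame of row between -0.008 and 0.008 m and z of row_orange in the frame of row between -0.004 and 0.004 m and horizontal distance between new_blue and row_blue below 0.053 m and horizontal distance between each of new_blue, new_orange and row_black below 0.053 m and horizontal distance between row_blue and row_black between 0.074 and 0.092 m and horizontal distance between new_orange and row_orange below 0.053 m and horizontal distance between row_orange and row_black between 0.074 and 0.092 m and y of row_black in the frame of row between -0.008 and 0.008 m); the robot touches nothing.
It fails at once if a pack of the row is tipped or lifted (angle between any of row_blue, row_black, row_orange's own z axis and vertical above 0.3 rad or height (world z) of any of row_blue, row_black, row_orange above 0.03 m).
It fails at once if a new pack is tipped over (angle between any of new_blue, new_orange's own z axis and vertical above 0.9 rad).
It fails at once if a new pack lands in the tray at over 0.5 m/s (dropped from over about 25 mm, or slammed down) ((linear speed of new_blue above 0.5 m/s and z of new_blue in the frame of row below 0.012 m and x of new_blue in the frame of row between -0.05 and 0.05 m and y of new_blue in the frame of row between -0.11 and 0.11 m) or (linear speed of new_orange above 0.5 m/s and z of new_orange in the frame of row below 0.012 m and x of new_orange in the frame of row between -0.05 and 0.05 m and y of new_orange in the frame of row between -0.11 and 0.11 m)).
It fails at once if the jar or the dropper bottle is pushed away by more than 25 mm (distance of any of jar, dropper from where it was at the start of the episode above 0.025 m).
It also fails if it takes over 72 s, if anything falls off the work surface, if the arm or the gripper's body presses on something with over 40 N, if the wrist force passes 120 N, or if a joint passes its speed limit or range.

## Working session

There is one attempt and no reset: what is moved stays moved. The work goes in short steps, each a Python script; the robot and the scene stay as the last script left them, time stands still between calls to the robot, and variables do not carry over. Pictures are saved under pics/ and viewed, at most 10 in all, crops included, and the job is handed in when it is done.

```bash
ls; mkdir -p pics; cat > h.py <<'E'
import numpy as np, cv2
from rig import bot
from scipy.spatial.transform import Rotation as R
def q2R(q): return R.from_quat([q[1],q[2],q[3],q[0]])
def down(yaw):  # tool z down; tool y (closing line) at world angle yaw
    y=np.array([np.cos(yaw),np.sin(yaw),0]); z=np.array([0,0,-1.]); x=np.cross(y,z)
    q=R.from_matrix(np.c_[x,y,z]).as_quat(); return [q[3],q[0],q[1],q[2]]
def cam(name):
    s=bot.read_state(); c=bot.read_camera(name)
    h,w=c["depth"].shape; f=h/2/np.tan(np.radians(c["fovy"])/2)
    v,u=np.mgrid[:h,:w]; d=c["depth"]
    P=np.stack([(u-c["cx"])/f*d,(v-c["cy"])/f*d,d],-1)
    if "mount" in c:
        M=np.array(c["mount"]); P=P@M[:3,:3].T+M[:3,3]
        P=q2R(s["tool_rot"]).apply(P.reshape(-1,3)).reshape(P.shape)+np.array(s["ee_pos"])
    else: 
        A=np.array(c["attitude"]); Rm=A if A.shape==(3,3) else q2R(A).as_matrix()
        P=P@Rm.T+np.array(c["eye"])
    P[d==0]=np.nan
    return c["image"],P
E
python3 - <<'E'
from h import *
for n in("scene","side"):
    im,P=cam(n); cv2.imwrite(f"pics/{n}0.png",im); np.save(f"{n}0.npy",P)
    print(n,{k:v for k,v in bot.read_camera(n).items() if k not in("image","depth")})
print(bot.read_state())
E
```

```text
pics
scene {'fovy': 50.55846297062328, 'cx': 312.8639791228612, 'cy': 198.77708526430038, 'eye': array([-82.41489378, 640.27620627, 647.49784322]), 'attitude': array([ 0.19528597, -0.37018075,  0.79752674, -0.43448902])}
side {'fovy': 51.49545686458443, 'cx': 325.145091568091, 'cy': 200.2197745427273, 'eye': array([ 613.61936933, -808.69182161,  567.80407851]), 'attitude': array([-0.49614949,  0.86807303,  0.00364194, -0.01648099])}
{'clock': 0.2, 'joint_positions': array([-1.31256607e+00,  3.00266567e-01,  1.52137973e+00, -1.51088919e-05,
        1.32071676e+00, -6.66034505e-02]), 'qvel': array([ 0.00066795, -0.00010833, -0.00226325, -0.00085708, -0.00085202,
       -0.00154661]), 'effort': array([ 4.10610637e-04, -5.43185377e+01, -3.61615491e+01, -3.59343471e-05,
        2.93597703e-03,  1.99093495e-05]), 'ee_pos': array([ 175.48820366, -521.09872772,  249.91870151]), 'tool_rot': array([-3.82735130e-04,  9.86838976e-01,  1.61705557e-01, -4.41362345e-05]), 'ft_force': array([ 0.94781708,  0.79007442, -0.36489971]), 'moment': array([-0.02427299,  0.01286678,  0.00141833]), 'grip_force': 0.0, 'grip_width': 85.14163509203286}
```

View pics/scene0.png

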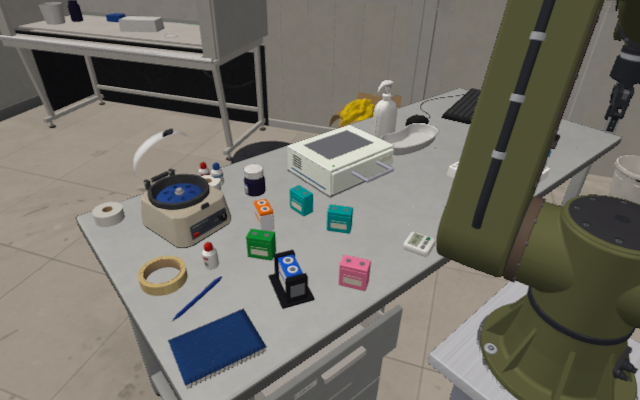

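View pics/side0.png

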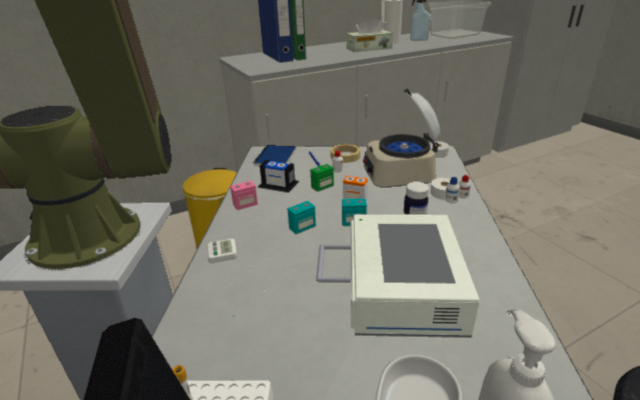

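The scene view shows the blue-lid pack in the black cradle at (290,275), which is new_blue. Similar packs are green at (261,244) and pink at (355,272), which aren't wanted. The orange-lid pack at (263,212) is new_orange, with turquoise look-alikes at (301,200) and (340,218). The jar is at (254,180), the dropper at (209,255) with more bottles around (203,172), and the module at (340,158) with its handle at (372,174). I'll make a metric top-down map next.

```bash
python3 - <<'E'
from h import *
S=2.0 # mm/px ; u=(500-y)/S, v=(1000-x)/S
H=np.full((400,500),-1.);I=np.zeros((400,500,3),np.uint8)
for n in("scene","side"):
    P=np.load(n+"0.npy").reshape(-1,3);im=cv2.imread(f"pics/{n}0.png").reshape(-1,3)
    ok=np.isfinite(P[:,0])&(P[:,2]<150);P=P[ok];im=im[ok]
    u=((500-P[:,1])/S).astype(int);v=((1000-P[:,0])/S).astype(int)
    k=(u>=0)&(u<500)&(v>=0)&(v<400);u,v,z,im=u[k],v[k],P[k,2],im[k]
    o=np.argsort(z)
    for a,b,c,d in zip(u[o],v[o],z[o],im[o]):
        if c>H[b,a]:H[b,a]=c;I[b,a]=d
    # lids
    hsv=cv2.cvtColor(cv2.imread(f"pics/{n}0.png"),cv2.COLOR_BGR2HSV);P=np.load(n+"0.npy")
    for nm,lo,hi,z0,z1 in(("blue",(100,120,60),(125,255,255),50,80),("orange",(5,150,120),(18,255,255),48,75),("teal",(80,100,50),(98,255,255),45,75),("green",(50,100,40),(75,255,255),45,75),("pink",(150,70,80),(178,255,255),45,75),("red",(0,150,80),(6,255,255),45,80)):
        m=(cv2.inRange(hsv,lo,hi)>0)&(P[...,2]>z0)&(P[...,2]<z1)&(P[...,0]>200)
        cnt,lab,st,_=cv2.connectedComponentsWithStats(m.astype(np.uint8))
        for i in range(1,cnt):
            if st[i,4]>25:
                q=P[lab==i];zt=np.percentile(q[:,2],90);q=q[q[:,2]>zt-5]
                r=cv2.minAreaRect(q[:,:2].astype(np.float32));print(n,nm,st[i,:5],"ztop",zt.round(),np.round(r[0]),np.round(r[1]),round(r[2]))
cv2.imwrite("pics/top.png",cv2.resize(I,(750,600),interpolation=cv2.INTER_NEAREST));np.save("H.npy",H)
E
```

```text
scene blue [107  14  18   5  66] ztop 75.0 [3368. -428.] [83. 76.] 47
scene blue [213 163   6   7  35] ztop 68.0 [905. 154.] [15.  8.] 78
scene blue [278 254  24  24 236] ztop 68.0 [435. 252.] [33. 70.] 70
scene orange [254 199  19  17 129] ztop 61.0 [654. 167.] [33. 58.] 71
scene teal [290 185  23  18 235] ztop 61.0 [646.  50.] [36. 56.] 88
scene teal [327 205  26  15 280] ztop 61.0 [522.  29.] [57. 39.] 35
scene green [246 229  29  17 343] ztop 61.0 [563. 237.] [57. 35.] 37
scene pink [339 255  32  21 440] ztop 62.0 [361. 140.] [59. 35.] 30
scene red [200 162   6   7  29] ztop 63.0 [943. 177.] [13. 10.] 82
scene red [204 242   9   9  55] ztop 64.0 [605. 345.] [10. 16.] 9
side blue [265 160  24  10 103] ztop 65.0 [439. 249.] [38. 70.] 69
side blue [451 177   6   7  34] ztop 68.0 [911. 145.] [10.  9.] 10
side orange [343 177  24   9 107] ztop 59.0 [658. 161.] [36. 59.] 72
side teal [342 199  25  12 263] ztop 60.0 [650.  46.] [35. 57.] 89
side teal [288 201  27  18 297] ztop 60.0 [524.  25.] [59. 38.] 39
side green [311 164  22  14 193] ztop 59.0 [568. 232.] [60. 37.] 38
side pink [230 181  26  15 233] ztop 59.0 [364. 135.] [59. 36.] 28
side red [463 175   6   7  30] ztop 62.0 [947. 168.] [10. 11.] 3
```

View pics/top.png

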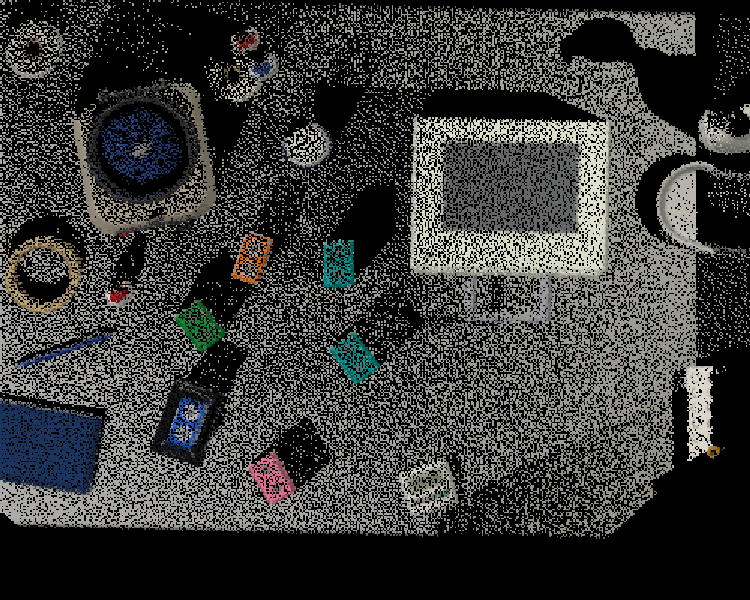

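The top-down map shows the module near (740,-180) with its axes almost along world. The handle is near (584,-180), new_blue near (437,250), new_orange near (656,164), and the cradle and turquoise packs are clear of the tray's path. Next: a wrist-camera look at the handle.

```bash
cat >> h.py <<'E'
def look(name,pos,yaw):
    bot.move_to(pos,down(yaw)); bot.dwell(0.2); im,P=cam("wrist"); cv2.imwrite(f"pics/{name}.png",im); np.save(name+".npy",P); return im,P
E
python3 - <<'E'
from h import *
for n in("scene","side"):
    P=np.load(n+"0.npy").reshape(-1,3);q=P[np.isfinite(P[:,0])]
    q=q[(abs(q[:,2]-89)<6)&(abs(q[:,0]-740)<130)&(abs(q[:,1]+180)<160)]
    r=cv2.minAreaRect(q[:,:2].astype(np.float32));print(n,"roof",r,q[:,2].mean())
print(bot.read_camera("wrist")["mount"])
for y in (0,np.pi): print(bot.ik([540,-180,300],down(y)))
im,P=look("w1",[540,-180,300],0)
print(bot.read_state()["clock"],np.nanmin(P[...,:2],(0,1)),np.nanmax(P[...,:2],(0,1)))
E
```

```text
scene roof ((741.179931640625, -178.54727172851562), (258.7243347167969, 207.25906372070312), 88.40859985351562) 88.41121159926615
side roof ((741.6817016601562, -182.7053680419922), (257.7485656738281, 199.40049743652344), 88.62553405761719) 87.36608855144421
[[ 6.57280598e-04 -9.63454973e-01 -2.67869526e-01  6.67875412e+01]
 [ 9.99999770e-01  5.88593438e-04  3.36720540e-04  5.21675848e-01]
 [-1.66748833e-04 -2.67869686e-01  9.63455138e-01 -1.22868635e+02]
 [ 0.00000000e+00  0.00000000e+00  0.00000000e+00  1.00000000e+00]]
[-3.86094590e-01  3.10895545e-01  1.39149243e+00 -4.44089210e-16
  1.43920468e+00 -3.86094590e-01]
None
2.325 [ -920.5005758  -1473.38986421] [2159.90602777  328.85088714]
```

View pics/w1.png

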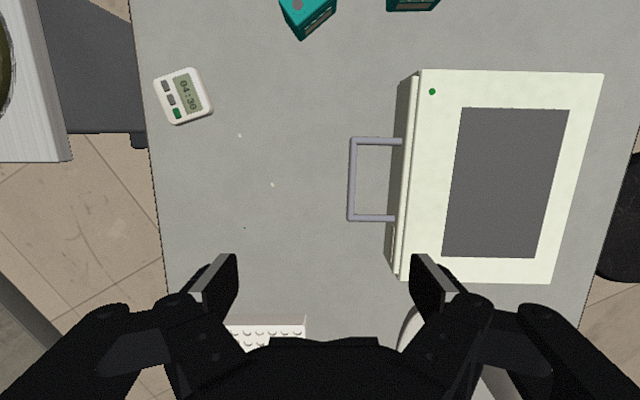

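The wrist view shows the shut tray, with the handle bar at about (352,180) and both posts visible. The timer and the teal packs are outside the tray's path. I'll fit the bar, then grip and pull.

```bash
cat > fit.py <<'E'
from h import *
def bar(P,xr,yr=(-245,-115)):
    q=P.reshape(-1,3);q=q[np.isfinite(q[:,0])]
    q=q[(q[:,2]>52)&(q[:,2]<70)&(q[:,0]>xr[0])&(q[:,0]<xr[1])&(q[:,1]>yr[0])&(q[:,1]<yr[1])]
    xm=np.percentile(q[:,0],5); b=q[q[:,0]<xm+11]
    k=np.polyfit(b[:,1],b[:,0],1)
    return len(b),b.mean(0),b[:,1].min(),b[:,1].max(),np.degrees(np.arctan(k[0])),np.percentile(b[:,2],90),np.polyval(k,(b[:,1].min()+b[:,1].max())/2)
def roof(P):
    q=P.reshape(-1,3);q=q[np.isfinite(q[:,0])]
    q=q[(abs(q[:,2]-88)<6)&(abs(q[:,0]-740)<130)&(abs(q[:,1]+180)<160)]
    return cv2.minAreaRect(q[:,:2].astype(np.float32)),q[:,2].mean()
E
python3 - <<'E'
from fit import *
P=np.load("w1.npy");print(bar(P,(555,610)));print(roof(P))
E
```

```text
(679, array([ 575.28723378, -174.12057795,   61.08808075]), np.float64(-230.09168868787174), np.float64(-121.78657695429806), np.float64(1.1413664278014757), np.float64(62.53055632360461), np.float64(575.2510022767316))
(((740.033447265625, -180.00025939941406), (255.3889923095703, 200.55874633789062), 88.7657241821289), np.float64(87.2338150476526))
```

```bash
python3 - <<'E'
from fit import *
th=-0.021; d=-np.array([np.cos(th),np.sin(th),0]); p=np.array([575,-176.5,58.])
bot.move_gripper(44,30)
bot.move_to(p+[0,0,80],down(th)); bot.servo_line(p,speed=100)
bot.move_gripper(0,30); s=bot.read_state(); print(s["grip_width"],s["grip_force"],s["ft_force"])
print(bot.servo_line(p+d*142,speed=100,until_force=30))
print(bot.servo_line(p+d*160,speed=30,until_force=15))
s=bot.read_state();e=np.array(s["ee_pos"]);print(e,(e-p)@d,s["ft_force"])
bot.dwell(0.3)
bot.move_gripper(44); bot.servo_line(e+[0,0,130],speed=150)
im,P=look("w2",[500,-150,330],th)
print(bar(P,(405,460)));print(roof(P));print(bot.read_state()["clock"])
E
```

```text
8.736875950014182 29.402605891227722 [-0.58855096  0.69973006  4.6382984 ]
False
True
[ 425.70589436 -173.07703579   58.57436235] 149.33306446632497 [ 5.10908494  1.97395548 -0.38639583]
(559, array([ 426.39760763, -171.21262025,   61.14053451]), np.float64(-226.971253284096), np.float64(-119.0190234897394), np.float64(0.9931216202973165), np.float64(62.68468383416537), np.float64(426.3667077168787))
(((740.2135009765625, -180.62777709960938), (254.89564514160156, 201.12298583984375), 88.80619812011719), np.float64(87.17027642972202))
9.5167
```

View pics/w2.png

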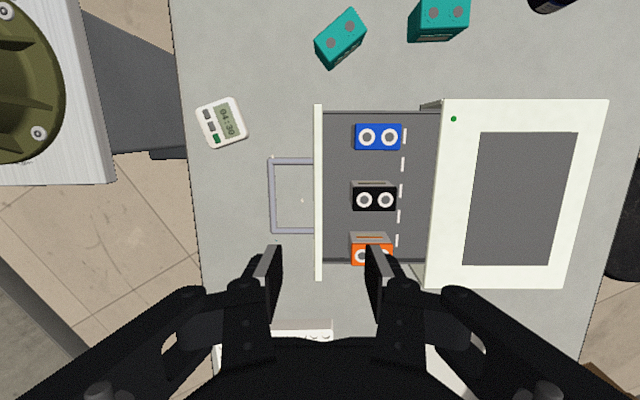

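The tray is out: the gripper stopped 149.3 mm from the start, against a stop at 150. Blue is the +y end pack at (378,137), black is in the middle at (373,200), and orange is the -y end pack at (371,255). The gaps are at +41.5 (blue) and -41.5 (orange). Next: measure the row lids and look closely at both loose packs.

```bash
cat >> fit.py <<'E'
COL=dict(blue=((100,120,40),(125,255,255)),orange=((3,150,100),(20,255,255)),black=((0,0,0),(180,255,60)))
def lid(im,P,col,near,zt,tol=60,dz=5):
    hsv=cv2.cvtColor(im,cv2.COLOR_BGR2HSV)
    near=np.array(near)
    with np.errstate(all="ignore"):
        m=(abs(P[...,2]-zt)<dz)&(np.linalg.norm(P[...,:2]-near,axis=-1)<tol)
        c=(cv2.inRange(hsv,*COL[col])>0)
        if col=="black": c&=True
    q=P[m&c]
    if len(q)<15: return None
    r=cv2.minAreaRect(q[:,:2].astype(np.float32))
    (cx,cy),(w,h),a=r
    long=a if w>h else a+90
    long=(long+90)%180-90
    return np.round([cx,cy,max(w,h),min(w,h),long,np.median(q[:,2])],1),len(q)
E
python3 - <<'E'
from fit import *
im=cv2.imread("pics/w2.png");P=np.load("w2.npy")
for c,y in(("blue",-93),("black",-176),("orange",-259)):print(c,lid(im,P,c,(569,y),72,38))
for nm,c,o,yaw,zt in(("wb","blue",np.array([437,250.]),np.radians(70),66),("wo","orange",np.array([656,164.]),np.radians(-18),60)):
    tx=np.array([-np.sin(yaw),np.cos(yaw)])
    im,P=look(nm,[*(o-50*tx),260],yaw)
    print(nm,lid(im,P,c,o,zt,50))
print(bot.read_state()["clock"])
cv2.imwrite("pics/wbo.png",np.hstack([cv2.imread("pics/wb.png")[:,120:520],cv2.imread("pics/wo.png")[:,120:520]]))
E
```

```text
blue (array([569.9, -93.2,  59.4,  32.7,  -1.2,  71. ]), 770)
black (array([ 567.6, -176. ,   58.6,   33. ,   -0.9,   71. ]), 614)
orange (array([ 565.7, -258.1,   59.2,   34.1,    0.8,   70.8]), 289)
wb (array([436.3, 250.4,  59.1,  33.5, -19.1,  65. ]), 1096)
wo (array([655.4, 164.2,  59.3,  32.7, -17.9,  59. ]), 1014)
12.6333
```

View pics/wbo.png

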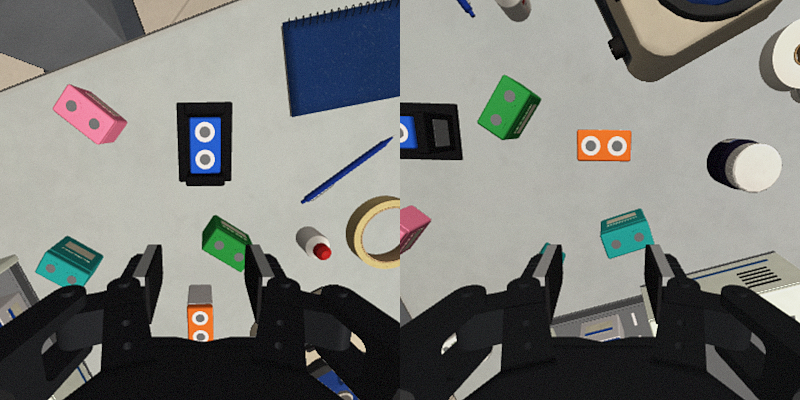

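Left view: new_blue sits in the black cradle, with its lid at (205,145) in the picture. Right view: new_orange stands free, with its lid at (604,145), and the jar is well away at (750,165). The green, pink and teal packs are ruled out. Orange first.

```bash
cat >> fit.py <<'E'
def pick(o,yaw,z,width,open_=85,force=30):
    bot.move_gripper(open_); bot.move_to([*o,z+90],down(yaw)); bot.servo_line([*o,z],speed=120)
    bot.move_gripper(width-8,force); s=bot.read_state(); print("grip",s["grip_width"],s["grip_force"],np.round(s["ee_pos"],1))
    bot.servo_line([*o,z+120],speed=150); s=bot.read_state();print("held",s["grip_width"],s["grip_force"])
    return s["grip_width"]>width-4
def put(o,yaw,z,open_,via=130):
    bot.move_to([*o,z+via],down(yaw)); bot.servo_line([*o,z+6],speed=120); bot.dwell(0.2)
    hit=bot.servo_line([*o,z-2],speed=15,until_force=4); s=bot.read_state();print("put",hit,np.round(s["ee_pos"],1),np.round(s["ft_force"],1))
    bot.move_gripper(open_); bot.dwell(0.2)
    bot.servo_line([*o,z+via],speed=120)
E
python3 - <<'E'
from fit import *
th=-0.021
if pick([655.4,164.2],np.radians(-17.9),40,60): put([566.7,-217.3],th,52,73)
im,P=look("w3",[550,-215,330],th)
for c,y in(("blue",-93),("black",-176),("orange",-238)):print(c,lid(im,P,c,(569,y),72,38 if c!="orange" else 60))
print(bot.read_state()["clock"])
E
```

```text
grip 59.35575160230072 33.49308729171753 [655.9 164.3  41. ]
held 59.584149121441236 32.90012776851654
put True [ 567.  -217.4   53. ] [ 0.5 -0.1  4. ]
blue (array([570.2, -93.9,  58.7,  33.2,  -1.3,  71. ]), 870)
black (array([ 568. , -176.4,   59. ,   32.3,   -1.1,   70.9]), 705)
orange (array([ 566.8, -237.5,   74.5,   59.4,   88.9,   70.9]), 1270)
21.8167
```

View pics/w3.png

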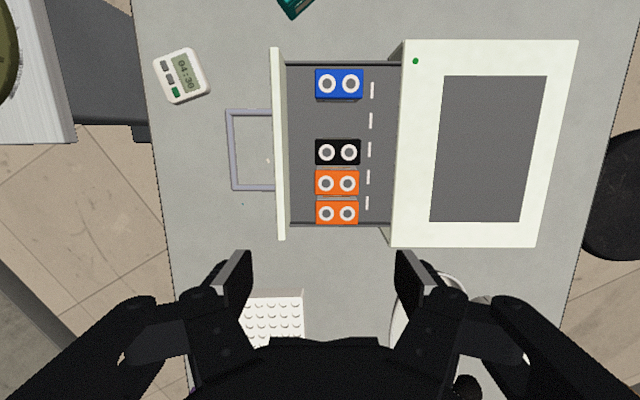

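The new orange pack stands between black (337,152) and the orange end pack (337,213), and the row hasn't moved. Now blue: cradle, desk, regrasp by the ends, then the row.

```bash
python3 - <<'E'
from fit import *
th=-0.021
assert pick([436.3,250.4],np.radians(90-19.1),42,34,62)
put([460,100],np.radians(90)+th,36,62,110)
yaw=th;tx=np.array([-np.sin(yaw),np.cos(yaw)])
im,P=look("w4",[*(np.array([460,100])-50*tx),260],yaw)
r=lid(im,P,"blue",(460,100),60,50);print(r,bot.read_state()["clock"])
r=r[0]; assert abs(r[0]-460)<10 and abs(r[1]-100)<10 and abs(r[4])<6 and r[2]<63
assert pick(r[:2],np.radians(r[4]),40,60)
put([568.4,-134.9],th,52,73)
im,P=look("w5",[540,-200,330],th)
for c,y,t in(("blue",-114,60),("black",-176,24),("orange",-238,60)):print(c,lid(im,P,c,(569,y),72,t))
print(bar(P,(405,460)),bot.read_state()["clock"])
E
```

```text
grip 33.7750825509927 30.506038069725037 [436.6 250.6  42.7]
held 33.40682922887074 29.93710309267044
put True [460.  100.   36.6] [-1.8 -0.2  6.5]
(array([459.6,  99.4,  58.9,  31.5,  -1.1,  59.1]), 964) 31.6833
grip 59.68643924458143 32.714552879333496 [460.   99.4  40.7]
held 59.70676695366983 32.61424005031586
put True [ 568.8 -135.    52.8] [0.6 0.1 4.5]
blue (array([ 569.2, -114.2,   75. ,   60.5,   88.5,   71. ]), 1624)
black (array([ 569.1, -176.1,   44.7,   31.7,   -1.5,   71. ]), 400)
orange (array([ 567.3, -238.1,   76.5,   59. ,   88.9,   71. ]), 1289)
(633, array([ 427.46254223, -171.9773554 ,   61.05874392]), np.float64(-227.93474808002915), np.float64(-118.47294683598899), np.float64(0.796661413513881), np.float64(62.72228596945526), np.float64(427.4454875398543)) 40.35
```

View pics/w5.png

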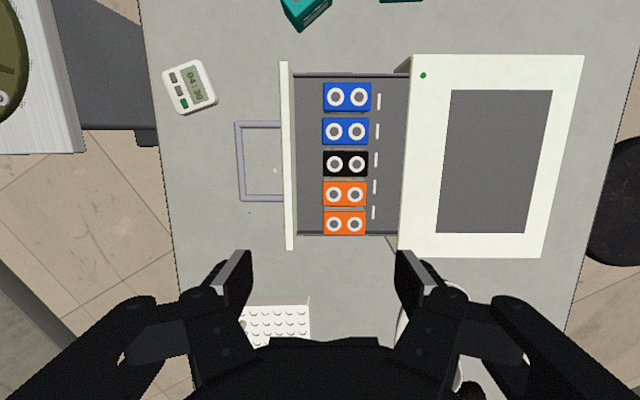

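All five packs stand in one square row (blue, blue, black, orange, orange), and the tray is still out with the robot clear. Handing in.

```bash
python3 -c "
from rig import bot
print(bot.finish_job())"
```

```text
the job is handed in; nothing more can be done
None
```

I pulled the tray out to its stop, set both new packs upright beside their matching end packs in one square row of five, and handed the job in at about 40 s; no verdict was returned.

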